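# Lock the hold-down bar over the lapping plate with the T-key

### The arm

A 6-joint arm with a two-finger parallel gripper is mounted at the origin on a cart in front of the work surface, level with it; the furniture and walls round the work are solid. World frame = base frame: x ahead of the robot, y to its left, z up, the work surface at z = 0. Lengths are in mm, angles in rad, forces in N, time in s.
With the tool pointing down it reaches from about 300 to 775 mm from the base axis. Payload 14.6 kg.
Tool frame: the origin (TCP) lies midway between the tips of the shut fingers; the grasp point (between the pads) lies 19 mm behind it; z points along the fingers, y is the line along which they close (so a half turn about z gives the same grasp; the last joint's range is limited). The gripper opens to 85 mm and grips with 20 to 120 N. Pads are 22 mm wide; open, the fingers measure 114 mm over their backs; the gripper's body (76 mm by 85 mm) begins 54 mm behind the grasp point. The pads swing forward as they close: fully open they stand 13 mm farther back than shut.
Start: joints at [-0.067, 0.3, 1.521, -0, 1.321, -0.067], TCP at [549.99, -0.002, 231.281] pointing down, gripper open.
Joint ranges: [-3.03, 3.03], [-0.79, 2.21], [0.23, 2.52], [-1.04, 4.18], [0, 3.07], [-2.55, 2.55]. Speed limits (rad/s): [2.22, 2.22, 2.57, 3.14, 3.14, 3.14].

### API

Orientations are given as a rotation vector (axis times angle).
In Python, from cell import env, cams, close_job gives the robot as it stands.
- The arm moves only by the tool carry_out, never from a script. Its argument "commands" is a list of rows, each a list of 7 numbers: the opening, from 0 (shut) to 1 (fully open), then the shift along the tool's x, y, z in mm, then the turn, a rotation vector about the tool's x, y, z in degrees. A call has exactly 10 rows; each row is the pose to reach, as a shift and turn from the pose commanded when the call began, along the tool's axes at that moment; what a row does not reach only later rows make up. A row lasts 1/12 s, in which the tool goes at most 41.7 mm and 7.16 degrees, less where a joint would pass 70% of its speed; a pose out of reach is approached as far as the arm can. A call with a gripper value outside its range is refused whole. The fingers move at their own pace and stop on an object; "squeeze" is the grip in N (left out, the last holds). Time passes only in rows, so rows that repeat a pose let the fingers close, or fill a call up. It gives the time, the measured TCP pose, the force, the opening and the grip force at its end, in the units of the state.
- env.observe(): the state, without advancing time (a new reading comes with each control period).
- cams.snapshot(name): name is "scene" or "side" or "wrist"; returns (picture, depth): 384x512x3 uint8, blue, green, red; 384x512 float32, mm along the optical axis (not along the pixel's ray), 0 where there is no reading.
- cams.get_calibration(name): a dict with "intrinsics" (3x3 intrinsics, pixels), "rvec" (rotation vector, rad) and "tvec" (3), from world to camera coordinates, as OpenCV has them; the wrist camera has in their place "hand_eye" (4x4, takes a point from camera to tool coordinates, whose origin is the TCP and whose axes are the flange's). Camera axes: x right, y down, z forward; pixel columns grow to the right and rows downward; lengths in mm; the calibration is good to about 2 mm. A picture is of the moment at which its call begins: read the wrist's pose just before it. get_calibration takes no time and is no camera call.
- close_job(): hands the job in; it is judged then, once.
The state is a dict: "t": time; "q": joint angles; "dq": joint speeds; "joint_torque": joint torques, N m; "position": TCP position; "ee_rot": TCP orientation; "wrist_force": force on the tool from outside, world axes, zero at the start; "wrist_torque": the same for the moment, N m; "opening": finger opening in mm; "gripper_force": force on a finger pad.
Only numpy, scipy, OpenCV 4.12 (cv2) and the standard library are available. Lean on these libraries where they do the work, as an engineer would, in place of code of your own. Each camera call takes 0.05 s, during which the arm holds its last target. There are 200 camera calls.

### The job

Lock the lapping plate down on its base: swing the hold-down bar shut over the plate until it stops, then take the T-key from its stand and put its T-head lengthwise down through the slots of bar and base until its collar sits on the bar. Then turn the key a quarter turn clockwise (seen from above) to its stop so that the handle stands across the bar, and let go. Leave the tin, the angle cube and the polishing block where they are.

Things in the scene. Friction and masses are not known exactly. Their poses are not given: they have to be found in the camera images.
- lap_base: Aluminium lapping base fixed to the bench, 200 mm along its x, 160 mm along y, deck top at z = 30 mm. Origin on the bench under the deck's centre. Its -x end (nearer the robot) is the lock boss (61 x 72 mm) with a slotted steel top plate, its +x end the pivot boss. A lapping plate lies on the deck between low lips, its top at z = 36 mm.
- lock_slot (a point): Centre of the slot in the steel top plate, at its upper face (z = 30 mm), 70 mm from the base's origin along -x; axes as the base's. Slot 40 mm along x, 15 mm along y; plate 8 mm thick, cavity below it down to z = 5 mm. Stop blocks in it let a T-head put in lengthwise turn only clockwise seen from above, about 90 degrees.
- swing_bar (a joint): Angle (rad) of the flat steel hold-down bar. 0 = shut at its stop: bar along the base's -x, its slot over the base's slot. Growing (to 1.6) = open, free end towards the base's -y; it shuts clockwise from above, with about 1 N at the post, and stays where left. Bar z = 38 to 44 mm, 24 mm wide (34 at the end), 170 mm long from the pivot; slot 44 x 19 mm, centred 140 mm from the pivot.
- bar_post (a point): Top centre of the upright black post on the bar, 14 mm in diameter, 18 mm tall (z = 44 to 62 mm), 70 mm from the pivot along the bar: push or pinch it to swing the bar.
- bar_pivot (a point): Top centre of the bar's upright pivot bolt (18 mm in diameter, top at z = 50 mm), 70 mm from the base's origin along the base's +x.
- t_key: Loose upright T-key, 87 mm tall, 0.12 kg. Origin: centre of the T-head's underside, z up. T-head 32 (x) x 10 (y) x 10 mm; shank 12 mm in diameter to z = 35; collar 32 mm in diameter to 41; neck 16 mm to 53; flat black handle 40 (x) x 12 (y) mm, z = 53 to 87, parallel to the head. A half turn looks the same. Collar on the shut bar: origin at world z = 9 mm, 3 mm of play.
- key_stand: Fixed grey plastic block, 72 x 50 x 38 mm, origin on the bench under its centre. The key stands in its pocket (36 mm along x, 14 mm along y, open at the top), collar resting on the top face, key origin 3 mm above the bench; lift the key straight up at least 40 mm.
- lap_plate: Brown hardboard lapping plate, 62 x 140 x 6 mm, long along its y, lying loose on the base's deck between the lips. Origin: centre of its underside.
- paste_tin: Bystander: round tin, 70 mm in diameter, 27 mm tall; origin under its centre. Stands near the front, within 0.75 m of the robot.
- gauge_cube: Bystander: dark angle cube with a display, 32 x 55 x 55 mm; origin under its centre. Stands near the front, within 0.75 m of the robot.
- soap_block: Bystander: green polishing block, 51 x 106 x 45 mm; origin under its centre. Stands near the front, within 0.75 m of the robot.
There are look-alikes about, which are no part of the job. Leave any yellow look-alike of the key_stand alone.

How it is judged:
By the outcome, as a careful person would: the job done as asked, in the order asked, and still so for the second after the job is handed in, with the robot touching nothing.
It also fails if it takes over 58 s, if anything falls off the work surface, if the arm or the gripper's body presses on something with over 40 N, if the wrist force passes 120 N, or if a joint passes its speed limit or range.

## Working session

There is one attempt and no reset: what is moved stays moved. The work goes in short steps, Python scripts to look and compute and a tool call to move; the robot and the scene stay as the last step left them, time stands still between calls to the robot, and variables do not carry over. Pictures are saved under pics/ and viewed, at most 10 in all, crops included, and the job is handed in when it is done.

Besides the shell and the picture viewer there is one more tool, called after "Call:" by a JSON object that holds its "op" and its "data". carry_out: Moves the arm, as the interface text tells. Its arguments: {"type":"object","properties":{"commands":{"type":"array"},"squeeze":{"type":"number"}},"required":["commands"]}

```bash
mkdir -p pics; ls; cat > h.py <<'E'
import numpy as np, cv2
from cell import env, cams, close_job
from scipy.spatial.transform import Rotation as R
def snap(n):
    s=env.observe(); im,d=cams.snapshot(n); c=cams.get_calibration(n); K=np.array(c["intrinsics"],float)
    if "hand_eye" in c:
        T=np.eye(4); T[:3,:3]=R.from_rotvec(s["ee_rot"]).as_matrix(); T[:3,3]=s["position"]; M=T@np.array(c["hand_eye"])
    else:
        W=np.eye(4); W[:3,:3]=R.from_rotvec(np.ravel(c["rvec"])).as_matrix(); W[:3,3]=np.ravel(c["tvec"]); M=np.linalg.inv(W)
    np.savez(f"pics/{n}_last.npz",im=im,d=d,K=K,M=M); return im,d,K,M
def load(n):
    z=np.load(f"pics/{n}_last.npz"); return z["im"],z["d"],z["K"],z["M"]
def xyz(d,K,M):
    v,u=np.mgrid[:d.shape[0],:d.shape[1]]
    P=np.stack([(u-K[0,2])/K[0,0]*d,(v-K[1,2])/K[1,1]*d,d],-1)
    return P@M[:3,:3].T+M[:3,3]
def ray(u,v,z,K,M):  # pixel -> point on plane z
    r=M[:3,:3]@np.linalg.solve(K,[u,v,1]); o=M[:3,3]; return o+r*(z-o[2])/r[2]
def tri(a,b): # a,b=(u,v,K,M)
    A=np.zeros((3,3));y=np.zeros(3)
    for u,v,K,M in(a,b):
        r=M[:3,:3]@np.linalg.solve(K,[u,v,1]);r/=np.linalg.norm(r);P=np.eye(3)-np.outer(r,r);A+=P;y+=P@M[:3,3]
    return np.linalg.solve(A,y)
E
python3 - <<'E'
from h import *
s=env.observe(); print(s)
for n in("scene","side","wrist"):
    im,d,K,M=snap(n); cv2.imwrite(f"pics/{n}0.png",im); print(n,K.round(1).tolist(),M.round(2).tolist())
ims=[load(n)[0] for n in("scene","side")]
E
```

```text
pics
{'t': 0.0, 'q': array([-6.66371307e-02,  3.00476669e-01,  1.52160588e+00,  9.88951277e-06,
        1.32068208e+00, -6.65855937e-02]), 'dq': array([ 0.00103641, -0.00141097, -0.0004924 ,  0.00168465, -0.00221938,
       -0.00182252]), 'joint_torque': array([ 2.33377898e-03, -5.43485534e+01, -3.61782753e+01,  2.82532977e-05,
        4.14875918e-03, -3.55991256e-05]), 'position': array([ 5.49761515e+02, -5.08894794e-03,  2.30707767e+02]), 'ee_rot': array([-2.22087311e+00, -2.22075320e+00,  1.20053316e-03]), 'wrist_force': array([ 0.17475307,  0.02465615, -0.03234568]), 'wrist_torque': array([-0.00964805,  0.00607446,  0.09105345]), 'gripper_force': 0.0, 'opening': 85.36531650251197}
scene [[464.0, 0.0, 267.6], [0.0, 464.0, 191.5], [0.0, 0.0, 1.0]] [[-0.81, -0.42, 0.42, -47.69], [-0.59, 0.54, -0.6, 884.75], [0.02, -0.73, -0.68, 1046.99], [0.0, 0.0, 0.0, 1.0]]
side [[371.9, 0.0, 259.9], [0.0, 371.9, 198.3], [0.0, 0.0, 1.0]] [[0.82, -0.34, 0.46, 33.17], [-0.57, -0.46, 0.68, -748.99], [-0.02, -0.82, -0.57, 724.03], [0.0, 0.0, 0.0, 1.0]]
wrist [[288.6, 0.0, 261.8], [0.0, 288.6, 192.7], [0.0, 0.0, 1.0]] [[1.0, 0.0, -0.0, 550.09], [0.0, -0.95, -0.3, 77.85], [-0.0, 0.3, -0.95, 374.15], [0.0, 0.0, 0.0, 1.0]]
```

View pics/scene0.png

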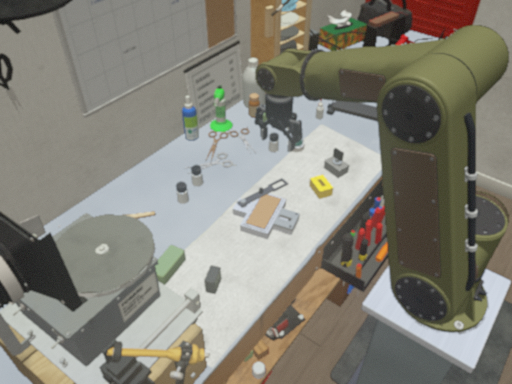

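View pics/side0.png

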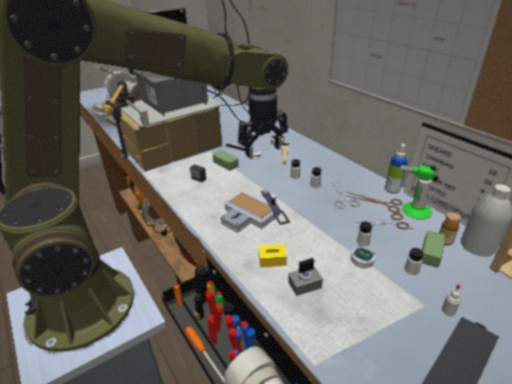

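View pics/wrist0.png

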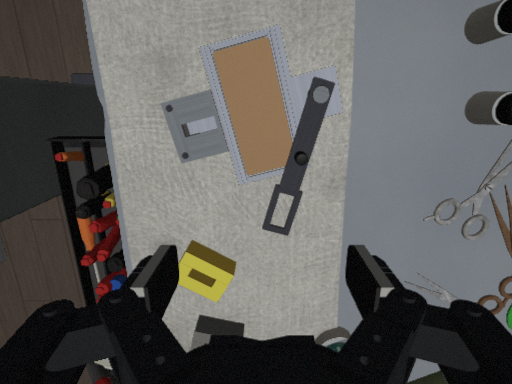

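The wrist view shows the base slot at (201,126), pivot (321,94), bar post (301,158) and bar slot (282,210). There are two possible key stands. The yellow one, with an empty pocket, is at wrist (206,272) and side (272,256). The grey one, holding the upright black-handled key, is at side (305,278) and scene (337,163). The grey one fits the description. I'll confirm it in an enlarged crop and measure.

```bash
python3 - <<'E'
from h import *
im,d,K,M=load("wrist"); X=xyz(d,K,M)
for nm,(u,v),z in [("slot",(201,126),30),("pivot",(321,94),50),("post",(301,158),62),("barslot",(282,210),44),("barend",(278,215),44),("yellow",(206,272),38)]:
    w=X[v-2:v+3,u-2:u+3].reshape(-1,3); print(nm,np.median(w,0).round(1),ray(u,v,z,K,M).round(1))
S=load("side");C=load("scene")
print("handle tri",tri((306.5,264,S[2],S[3]),(337.5,153.5,C[2],C[3])).round(1))
for n,D,(u0,u1,v0,v1) in(("side",S,(280,330,250,300)),("scene",C,(320,352,145,180))):
    P=xyz(*D[1:])[v0:v1,u0:u1]; g=D[0][v0:v1,u0:u1].max(-1)
    ok=(P[...,2]>75)&(P[...,2]<100); print(n,"handle",ok.sum(),P[ok].mean(0).round(1),P[ok].min(0).round(1),P[ok].max(0).round(1))
    ok=(P[...,2]>33)&(P[...,2]<42); print(n,"top",ok.sum(),P[ok].mean(0).round(1),P[ok].min(0).round(1),P[ok].max(0).round(1))
    q=P[ok][:,:2].astype(np.float32); print(cv2.minAreaRect(q))
a=cv2.resize(S[0][240:300,250:340],None,fx=5,fy=5,interpolation=2); b=cv2.resize(C[0][140:200,300:370],None,fx=5,fy=5,interpolation=2)
cv2.imwrite("pics/crop1.png",np.hstack([a,b]))
E
```

```text
slot [473.5  48.5   5.7] [478.4  50.4  30. ]
pivot [612.1  85.3  50.4] [612.3  85.3  50. ]
post [592.2  19.   62.6] [592.2  18.9  62. ]
barslot [577.1 -64.7   2.8] [574.1 -48.8  44. ]
barend [571.7 -71.7   3.4] [569.3 -55.4  44. ]
yellow [ 474.9 -139.6   38.9] [ 474.7 -140.    38. ]
handle tri [ 482.8 -270.    75.6]
side handle 125 [ 479.  -272.9   85.8] [ 461.6 -281.3   75.1] [ 499.3 -260.    92.9]
side top 383 [ 476.3 -262.4   38.5] [ 439.7 -303.1   33. ] [ 519.4 -160.6   41.9]
((491.3284912109375, -230.4478302001953), (135.2955322265625, 73.35661315917969), 75.43143463134766)
scene handle 57 [ 478.3 -266.9   83.8] [ 459.6 -277.5   75.1] [ 499.7 -259.1   92.4]
scene top 173 [ 477. -249.   37.] [ 440.3 -289.7   33.1] [ 521.  -161.1   41.8]
((488.3672790527344, -229.54522705078125), (129.8230743408203, 75.07122802734375), 77.61524200439453)
```

View pics/crop1.png

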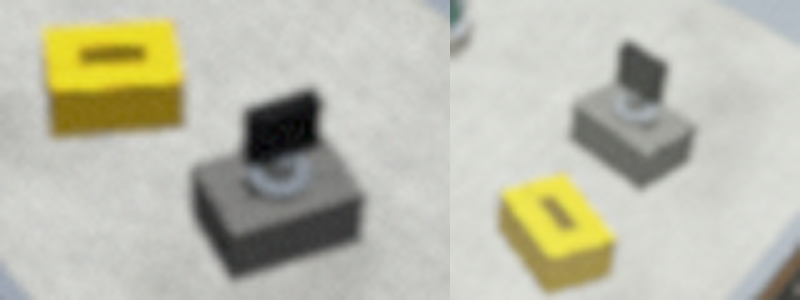

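The crop confirms it: the grey block carries the black-handled key, and the yellow block's pocket is empty. The base measurements agree with the text. Slot to pivot is 138 mm and pivot to post is 69 mm. The base yaw is about 14.6°, the bar is open about 58°, and the heights are 50 and 62 mm. Next I pinch the post.

Call:
{"op": "carry_out", "data": {"commands": [[0.7, 5, 10, 40, 0, 0, 5], [0.7, 10, 20, 80, 0, 0, 10], [0.7, 15, 32, 120, 0, 0, 15], [0.7, 19, 42, 150, 0, 0, 17], [0.7, 19, 42, 160, 0, 0, 17], [0.7, 19, 42, 172, 0, 0, 17], [0.7, 19, 42, 183, 0, 0, 17], [0.7, 19, 42, 183, 0, 0, 17], [0, 19, 42, 183, 0, 0, 17], [0, 19, 42, 183, 0, 0, 17]], "squeeze": 20}}

```text
t: 0.98
position: [592.6, 18.8, 49.9]
ee_rot: [2.524, 1.868, 0.003]
wrist_force: [0.6, -0.1, 0.3]
opening: 37.0
gripper_force: 0.0
```

```bash
python3 - <<'E'
from h import *
P=[]
for n,(u0,u1,v0,v1) in(("side",(290,325,255,275)),("scene",(325,352,145,166))):
    im,d,K,M=load(n); p=xyz(d,K,M)[v0:v1,u0:u1]; ok=(p[...,2]>55)&(p[...,2]<95)&(im[v0:v1,u0:u1].max(-1)<75)
    q=p[ok]; q=q[(abs(q[:,0]-479)<30)&(abs(q[:,1]+270)<25)]; print(n,len(q),q.mean(0).round(1)); w,V=np.linalg.eigh(np.cov(q[:,:2].T)); print(w.round(1),np.degrees(np.arctan(V[1,1]/V[0,1])).round(1),np.percentile(q,[2,98],axis=0).round(1).tolist())
# arc targets in tool frame of pinch pose (yaw -17deg), post at pivot+70*(cos a,sin a)
s=env.observe();print(s["position"].round(1),s["opening"].round(1))
E
```

```text
side 146 [ 478.6 -274.7   78.4]
[  3.  107.7] -12.9 [[461.6, -280.2, 60.0], [495.3, -269.1, 92.2]]
scene 0 [nan nan nan]<stdin>:5: RuntimeWarning: Mean of empty slice.
  ret = um.true_divide(
  avg = a.mean(axis, **keepdims_kw)
<stdin>:5: RuntimeWarning: Degrees of freedom <= 0 for slice
  c *= np.true_divide(1, fact)
  c *= np.true_divide(1, fact)
Traceback (most recent call last):
IndexError: index -1 is out of bounds for axis 0 with size 0
```

Call:
{"op": "carry_out", "data": {"commands": [[0, 0, 0, 0, 0, 0, 0], [0, 0, 0, 0, 0, 0, 0], [0, 0, 0, 0, 0, 0, 0], [0, 0.5, -8.5, 0, 0, 0, 7], [0, 2.1, -16.9, 0, 0, 0, 14], [0, 4.6, -25.1, 0, 0, 0, 21], [0, 8.2, -32.9, 0, 0, 0, 28], [0, 12.7, -40.2, 0, 0, 0, 35], [0, 18, -46.8, 0, 0, 0, 42], [0, 24.1, -52.8, 0, 0, 0, 49]], "squeeze": 20}}

```text
t: 1.82
position: [549.2, 57.6, 49.4]
ee_rot: [3.074, 0.643, 0.004]
wrist_force: [4.0, -0.1, 4.1]
opening: 12.6
gripper_force: 19.8
```

Call:
{"op": "carry_out", "data": {"commands": [[0, 0.2, -5, 0, 0, 0, 4], [0, 0.6, -9, 0, 0, 0, 7], [0, 1, -11, 0, 0, 0, 9], [0, 1, -12, 0, 0, 0, 9.5], [0, 1, -13, 0, 0, 0, 9.5], [0, 1, -14, 0, 0, 0, 9.5], [0, 1, -15, 0, 0, 0, 9.5], [0, 1, -15, 0, 0, 0, 9.5], [0, 1, -15, 0, 0, 0, 9.5], [0, 1, -15, 0, 0, 0, 9.5]]}}

```text
t: 2.65
position: [545.6, 68.1, 49.5]
ee_rot: [3.111, 0.395, 0.008]
wrist_force: [11.2, -30.3, 0.1]
opening: 13.0
gripper_force: 20.9
```

Call:
{"op": "carry_out", "data": {"commands": [[0.5, 0, 3, 0, 0, 0, 0], [0.5, 0, 3, 0, 0, 0, 0], [0.5, 0, 3, 0, 0, 0, 0], [0.6, 0, 3, -25, 0, 0, 0], [0.8, -10, 3, -60, 0, 0, 0], [1, -30, 3, -95, 0, 0, 0], [1, -50, 3, -120, 0, 0, 0], [1, -70, 3, -130, 0, 0, 0], [1, -70, 3, -130, 0, 0, 0], [1, -70, 3, -130, 0, 0, 0]]}}

```text
t: 3.48
position: [476.2, 51.5, 179.1]
ee_rot: [-3.116, -0.397, -0.003]
wrist_force: [-0.7, 0.3, 0.4]
opening: 85.3
gripper_force: 0.0
```

```bash
python3 - <<'E'
from h import *
im,d,K,M=snap("wrist"); cv2.imwrite("pics/w1.png",im); s=env.observe(); print(s["position"].round(1),s["ee_rot"].round(3)); print(M.round(2).tolist())
E
```

```text
[476.4  51.5 178.3] [-3.116e+00 -3.970e-01 -1.000e-03]
[[0.25, -0.92, -0.29, 550.63], [-0.97, -0.24, -0.08, 71.61], [0.0, 0.3, -0.95, 322.58], [0.0, 0.0, 0.0, 1.0]]
```

View pics/w1.png

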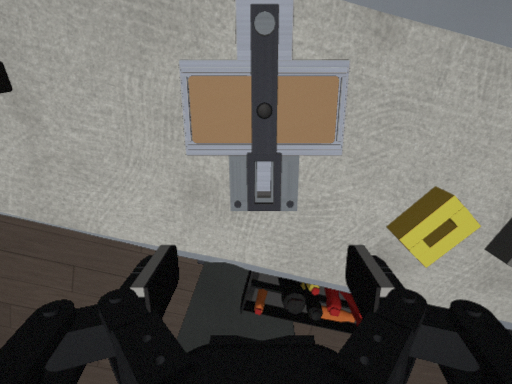

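The bar is shut along the base: pivot (264,23), post (265,110), and the bar slot at about (264,180) lies over the base slot. I'll measure the slot precisely.

```bash
python3 - <<'E'
from h import *
im,d,K,M=load("wrist"); g=cv2.cvtColor(im,cv2.COLOR_BGR2GRAY)
print(g[150:214:2,264].tolist()); print(g[172,240:290].tolist()); print(g[185,240:290].tolist())
G=cv2.resize(g[150:215,240:290],None,fx=4,fy=4,interpolation=cv2.INTER_CUBIC)
m=(G>85).astype(np.uint8); n,l,st,c=cv2.connectedComponentsWithStats(m)
for i in range(1,n):
    if st[i,4]>300: 
        x,y,w,h=st[i,:4]; print((st[i]/4).tolist(), "rect centre px",240+(x+w/2)/4,150+(y+h/2)/4)
R_=lambda u,v,z: ray(u,v,z,K,M).round(1)
p,q=R_(264,23,50),R_(265,110,62); print("pivot",p,"post",q)
a=np.degrees(np.arctan2(*(p-q)[1::-1]));print("yaw",a, np.linalg.norm((p-q)[:2]))
print("slot px",R_(264,180,44), "from pivot",p[:2]-140*np.array([np.cos(np.radians(a)),np.sin(np.radians(a))]))
X=xyz(d,K,M); print(X[165,250],X[165,278],X[180,264])
E
```

```text
[57, 60, 56, 57, 56, 56, 145, 155, 152, 151, 151, 157, 156, 152, 154, 150, 156, 151, 153, 149, 153, 77, 74, 55, 108, 113, 67, 57, 57, 60, 55, 158]
[116, 120, 119, 119, 115, 114, 94, 68, 57, 55, 58, 54, 56, 57, 62, 104, 110, 145, 157, 158, 155, 157, 156, 157, 157, 157, 156, 157, 156, 155, 138, 120, 119, 78, 56, 54, 55, 57, 58, 58, 62, 78, 106, 120, 119, 119, 120, 115, 113, 113]
[115, 118, 119, 117, 117, 114, 109, 77, 59, 56, 55, 57, 56, 55, 71, 106, 124, 147, 156, 155, 157, 157, 154, 153, 155, 155, 156, 153, 156, 155, 100, 104, 117, 77, 55, 55, 53, 56, 58, 57, 68, 101, 116, 120, 118, 119, 117, 115, 112, 112]
[0.0, 0.0, 50.0, 65.0, 4661.75] rect centre px 265.0 182.5
[14.75, 11.25, 18.75, 41.0, 2654.0] rect centre px 264.125 181.75
pivot [611.9  85.3  50. ] post [544.8  67.   62. ]
yaw 15.255118703057768 69.55070093104744
slot px [479.1  50.5  44. ] from pivot [476.83306503  48.46356319]
[490.73037734  67.71169087  45.41441203] [497.42665442  41.12610079  44.5418285 ] [469.47191533  47.67203854   6.35528792]
```

Call:
{"op": "carry_out", "data": {"commands": [[1, -8, 31, 0, 0, 0, -7], [1, -16, 62, 0, 0, 0, -14], [1, -24, 93, 0, 0, 0, -21], [1, -32, 125, 0, 0, 0, -28], [1, -40, 156, 0, 0, 0, -35], [1, -48, 188, 0, 0, 0, -42], [1, -56, 220, 0, 0, 0, -49], [1, -64, 252, 0, 0, 0, -56], [1, -72, 284, 0, 0, 0, -63], [1, -79, 314, 0, 0, 0, -70]]}}

```text
t: 4.37
position: [478.6, -274.4, 176.9]
ee_rot: [-2.337, -2.097, 0.001]
wrist_force: [-0.8, -0.1, 0.5]
opening: 85.3
gripper_force: 0.0
```

Call:
{"op": "carry_out", "data": {"commands": [[1, 0, 0, 0, 0, 0, -7], [1, 0, 0, 0, 0, 0, -14], [1, 0, 0, 0, 0, 0, -21], [1, 0, 0, 0, 0, 0, -28], [1, 0, 0, 0, 0, 0, -35], [1, 0, 0, 0, 0, 0, -42], [1, 0, 0, 0, 0, 0, -49], [1, 0, 0, 0, 0, 0, -56], [1, 0, 0, 0, 0, 0, -63], [1, 0, 0, 0, 0, 0, -70]]}}

```text
t: 5.2
position: [478.9, -272.5, 176.8]
ee_rot: [-0.711, -3.058, -0.001]
wrist_force: [-0.1, 0.3, 0.5]
opening: 85.1
gripper_force: 0.0
```

Call:
{"op": "carry_out", "data": {"commands": [[1, 0, 0, 0, 0, 0, -6], [1, 0, 0, 0, 0, 0, -12], [1, 0, 0, 0, 0, 0, -12], [1, 0, 0, 0, 0, 0, -12], [1, 0, 0, 0, 0, 0, -12], [1, 0, 0, 0, 0, 0, -12], [1, 0, 0, 0, 0, 0, -12], [1, 0, 0, 0, 0, 0, -12], [1, 0, 0, 0, 0, 0, -12], [1, 0, 0, 0, 0, 0, -12]]}}

```text
t: 6.03
position: [478.5, -272.6, 178.3]
ee_rot: [0.399, 3.116, -0.0]
wrist_force: [-0.2, 0.1, -0.1]
opening: 85.6
gripper_force: 0.0
```

```bash
python3 - <<'E'
from h import *
im,d,K,M=snap("wrist"); cv2.imwrite("pics/w2.png",im); np.savez("pics/key_a.npz",im=im,d=d,K=K,M=M); s=env.observe(); print(s["position"].round(1),s["ee_rot"].round(3),s["q"].round(2)); r=R.from_rotvec(s["ee_rot"]).as_matrix(); print("psi",np.degrees(np.arctan2(r[1,1],r[0,1])))
X=xyz(d,K,M); ok=(X[...,2]>80)&(X[...,2]<100)&(np.hypot(X[...,0]-480,X[...,1]+272)<40)
v,u=np.nonzero(ok); p=X[ok]; print(len(p),p.mean(0).round(1),u.mean(),v.mean()); print(cv2.minAreaRect(p[:,:2].astype(np.float32)), cv2.minAreaRect(np.c_[u,v].astype(np.float32)))
E
```

```text
[ 478.5 -272.6  178.3] [ 0.399  3.116 -0.   ] [-0.58  0.35  1.58 -0.    1.21 -1.9 ]
psi 75.42365338072291
638 [ 478.5 -269.8   89.8] 264.3322884012539 196.32758620689654
((479.9508972167969, -270.21734619140625), (11.91770076751709, 39.11783218383789), 76.30111694335938) ((264.0, 196.5), (45.0, 14.0), 90.0)
```

View pics/w2.png

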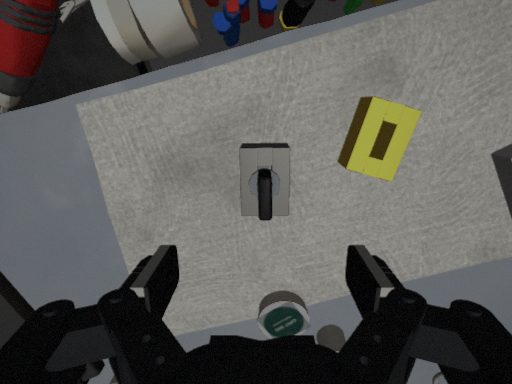

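The image shows the key from above: handle centre (264,196), aligned with image vertical, which is tool x. Its top is at z 89.8, where the text gives 90. Position is about (480,−270) and the yaw is −13.7°. Scene/side triangulation gave (483,−270). I descend and grip.

Call:
{"op": "carry_out", "data": {"commands": [[0.6, -1, 2.7, 10, 0, 0, -0.9], [0.6, -1, 2.7, 40, 0, 0, -0.9], [0.6, -1, 2.7, 70, 0, 0, -0.9], [0.6, -1, 2.7, 95, 0, 0, -0.9], [0.6, -1, 2.7, 110, 0, 0, -0.9], [0.6, -1, 2.7, 121, 0, 0, -0.9], [0.6, -1, 2.7, 121, 0, 0, -0.9], [0, -1, 2.7, 121, 0, 0, -0.9], [0, -1, 2.7, 121, 0, 0, -0.9], [0, -1, 2.7, 121, 0, 0, -0.9]], "squeeze": 60}}

```text
t: 6.92
position: [480.6, -270.6, 58.4]
ee_rot: [0.373, 3.118, -0.001]
wrist_force: [-0.6, 0.4, 0.0]
opening: 15.5
gripper_force: 0.0
```

Call:
{"op": "carry_out", "data": {"commands": [[0, 0, 0, 0, 0, 0, 0], [0, 0, 0, 0, 0, 0, 0], [0, 0, 0, -5, 0, 0, 0], [0, 0, 0, -15, 0, 0, 0], [0, 0, 0, -30, 0, 0, 0], [0, 0, 0, -50, 0, 0, 0], [0, 0, 0, -75, 0, 0, 0], [0, 0, 0, -95, 0, 0, 0], [0, 0, 0, -100, 0, 0, 0], [0, 0, 0, -100, 0, 0, 0]], "squeeze": 60}}

```text
t: 7.75
position: [480.6, -270.5, 159.2]
ee_rot: [0.373, 3.116, -0.002]
wrist_force: [0.6, -0.6, -1.2]
opening: 10.9
gripper_force: 58.5
```

Call:
{"op": "carry_out", "data": {"commands": [[0, 4, 16, 0, 0, 0, -3], [0, 12, 47, 0, 0, 0, -6], [0, 22, 86, 0, 0, 0, -9], [0, 32, 125, 0, 0, 0, -12], [0, 42, 164, 0, 0, 0, -15], [0, 52, 203, 0, 0, 0, -18], [0, 62, 242, 0, 0, 0, -21], [0, 71, 278, 0, 0, 0, -24], [0, 77, 300, 0, 0, 0, -27], [0, 79.3, 310.7, 0, 0, 0, -28.5]]}}

```text
t: 8.58
position: [475.5, 53.0, 156.2]
ee_rot: [0.414, -3.112, -0.001]
wrist_force: [-0.0, 0.2, -2.0]
opening: 10.9
gripper_force: 58.6
```

Call:
{"op": "carry_out", "data": {"commands": [[0, 0, 0, 5, 0, 0, 0], [0, 0, 0, 10, 0, 0, 0], [0, 0, 0, 15, 0, 0, 0], [0, 0, 0, 20, 0, 0, 0], [0, 0, 0, 25, 0, 0, 0], [0, 0, 0, 30, 0, 0, 0], [0, 0, 0, 35, 0, 0, 0], [0, 0, 0, 40, 0, 0, 0], [0, 0, 0, 40, 0, 0, 0], [0, 0, 0, 40, 0, 0, 0]]}}

```text
t: 9.42
position: [476.4, 50.4, 117.1]
ee_rot: [0.406, -3.115, -0.0]
wrist_force: [-0.2, 0.1, -0.2]
opening: 11.1
gripper_force: 58.6
```

```bash
python3 - <<'E'
from h import *
s=env.observe(); r=R.from_rotvec(s["ee_rot"]).as_matrix(); print(s["position"].round(1),"psi",np.degrees(np.arctan2(r[1,1],r[0,1])).round(2),s["q"].round(2),s["wrist_force"].round(1))
# refine slot target from stored first shut view
w=load("wrist")
W,S=snap("wrist"),snap("side"); C=snap("scene")
p=np.array([477,50,64.]); out=[]
for D,h in((W,110),(S,45),(C,40)):
    im,d,K,M=D; q=np.linalg.inv(M)@np.r_[p,1]; u,v=(K@q[:3]/q[2])[:2].round().astype(int); print(u,v)
    u=np.clip(u,h,511-h); v=np.clip(v,h,383-h); out.append(cv2.resize(im[v-h:v+h,u-h:u+h],(400 if h==110 else 200,)*2,interpolation=2))
cv2.imwrite("pics/c3.png",np.hstack([out[0],np.vstack(out[1:])]))
E
```

```text
[476.4  50.4 117.1] psi 104.84 [ 0.03  0.28  1.84 -0.    1.03 -1.8 ] [-0.2  0.1 -0.2]
260 213
235 207
285 209
```

View pics/c3.png

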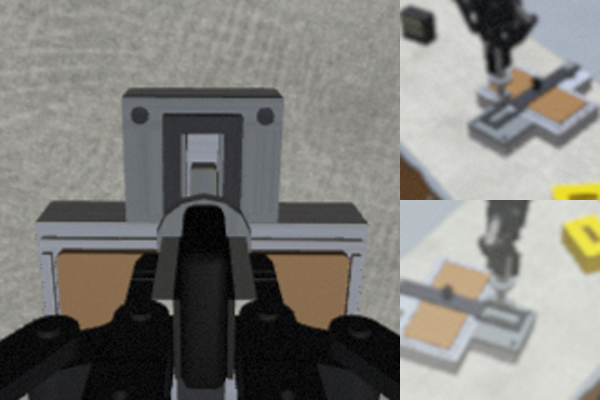

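The crop shows the held key pointing down, with the T-head visible at crop (204,165) over the bar slot (183 to 222 across, far end at row 132). It looks about 1 mm off laterally, so I'll quantify that.

```bash
python3 - <<'E'
from h import *
im,d,K,M=load("wrist"); s=env.observe(); g=cv2.cvtColor(im,cv2.COLOR_BGR2GRAY)
Rt=R.from_rotvec(s["ee_rot"]).as_matrix()
T=lambda u,v,z:(Rt.T@(ray(u,v,z,K,M)-s["position"])).round(1)
# c3: col=150+x/1.818,row=(v0-110)+y/1.818
v0=min(213,383-110)-110
print("v0",v0)
for r in (v0+78,v0+84,v0+90,v0+96,v0+102): print(r,g[r,236:280].tolist())
c=[258,262,266]
for cc in c: print(cc,g[v0+60:v0+118,cc].tolist())
print("u for 480.. tool coords: at z44", T(250.5,v0+78,44),T(272.5,v0+78,44),"far end",T(262,v0+72.5,44),"head far end z72/z62",T(262,v0+90,72),T(262,v0+90,62))
E
```

```text
v0 103
181 [114, 112, 109, 80, 57, 54, 51, 53, 52, 52, 52, 52, 52, 77, 104, 109, 63, 123, 141, 145, 140, 145, 141, 141, 143, 145, 144, 142, 143, 141, 143, 141, 143, 143, 109, 108, 114, 69, 47, 54, 53, 52, 52, 52]
187 [113, 113, 108, 80, 55, 54, 55, 50, 53, 49, 52, 52, 55, 77, 107, 111, 117, 140, 146, 145, 146, 148, 146, 144, 145, 146, 145, 147, 145, 148, 146, 147, 146, 128, 101, 106, 112, 72, 52, 51, 56, 54, 54, 49]
193 [112, 111, 109, 85, 59, 53, 54, 55, 52, 53, 53, 53, 54, 78, 106, 110, 97, 130, 144, 92, 47, 48, 50, 49, 48, 48, 51, 48, 46, 48, 48, 52, 89, 113, 112, 111, 93, 63, 52, 55, 54, 52, 53, 51]
199 [115, 112, 110, 85, 60, 55, 53, 53, 53, 52, 51, 52, 52, 79, 103, 110, 98, 132, 124, 108, 108, 106, 105, 106, 106, 108, 109, 107, 109, 109, 109, 110, 109, 67, 95, 112, 95, 62, 55, 49, 55, 52, 50, 48]
205 [114, 114, 112, 80, 53, 53, 52, 52, 52, 54, 52, 52, 51, 80, 107, 110, 97, 130, 119, 109, 107, 108, 107, 107, 106, 107, 108, 106, 109, 108, 111, 107, 108, 71, 97, 111, 78, 55, 54, 56, 54, 52, 52, 53]
258 [110, 114, 64, 32, 47, 51, 51, 54, 54, 53, 52, 53, 53, 85, 136, 145, 148, 145, 
[... 158 characters left out ...]
, 71, 30, 2, 0, 9, 15]
262 [110, 116, 67, 31, 47, 51, 53, 52, 53, 54, 52, 50, 52, 85, 139, 148, 147, 143, 144, 143, 145, 145, 148, 146, 145, 148, 148, 149, 151, 84, 51, 49, 72, 96, 106, 109, 109, 108, 107, 105, 111, 108, 108, 107, 108, 108, 74, 51, 51, 76, 105, 114, 74, 25, 6, 9, 14, 7]
266 [112, 114, 66, 33, 47, 54, 54, 53, 53, 50, 55, 52, 48, 89, 139, 147, 148, 145, 143, 143, 145, 147, 147, 145, 146, 149, 148, 149, 149, 84, 48, 48, 75, 101, 111, 111, 109, 112, 109, 111, 109, 109, 111, 110, 110, 110, 104, 67, 51, 50, 91, 108, 75, 24, 1, 0, 10, 10]
u for 480.. tool coords: at z44 [18.4 -8.1 73.5] [18.4  9.  73.5] far end [22.8  0.9 73.5] head far end z72/z62 [17.5  0.9 45.5] [14.3  0.9 55.5]
```

Call:
{"op": "carry_out", "data": {"commands": [[0, 0.4, -0.3, 0, 0, 0, 0], [0, 0.8, -0.6, 0, 0, 0, 0], [0, 0.8, -0.6, 6, 0, 0, 0], [0, 0.8, -0.6, 12, 0, 0, 0], [0, 0.8, -0.6, 18, 0, 0, 0], [0, 0.8, -0.6, 23, 0, 0, 0], [0, 0.8, -0.6, 28, 0, 0, 0], [0, 0.8, -0.6, 32, 0, 0, 0], [0, 0.8, -0.6, 36, 0, 0, 0], [0, 0.8, -0.6, 36, 0, 0, 0]]}}

```text
t: 10.4
position: [475.4, 49.6, 80.4]
ee_rot: [0.406, -3.114, -0.0]
wrist_force: [-0.0, 0.3, -0.3]
opening: 11.1
gripper_force: 58.6
```

Call:
{"op": "carry_out", "data": {"commands": [[0, 0, 0, 3, 0, 0, 0], [0, 0, 0, 6, 0, 0, 0], [0, 0, 0, 9, 0, 0, 0], [0, 0, 0, 12, 0, 0, 0], [0, 0, 0, 14, 0, 0, 0], [0, 0, 0, 15, 0, 0, 0], [0, 0, 0, 15.5, 0, 0, 0], [0, 0, 0, 16, 0, 0, 0], [0, 0, 0, 16.5, 0, 0, 0], [0, 0, 0, 16.5, 0, 0, 0]]}}

```text
t: 11.23
position: [475.8, 49.6, 64.8]
ee_rot: [-0.406, 3.115, -0.0]
wrist_force: [0.2, 0.3, -1.1]
opening: 11.1
gripper_force: 58.6
```

Call:
{"op": "carry_out", "data": {"commands": [[0, 0, 0, 0.3, 0, 0, 0], [0, 0, 0, 0.6, 0, 0, 0], [0, 0, 0, 0.9, 0, 0, 0], [0, 0, 0, 1.2, 0, 0, 0], [0, 0, 0, 1.5, 0, 0, 0], [0, 0, 0, 1.5, 0, 0, 0], [0, 0, 0, 1.5, 0, 0, 0], [0, 0, 0, 1.5, 0, 0, 0], [0, 0, 0, 1.5, 0, 0, 0], [0, 0, 0, 1.5, 0, 0, 0]]}}

```text
t: 12.07
position: [476.0, 49.6, 64.2]
ee_rot: [-0.406, 3.115, -0.0]
wrist_force: [-5.5, -1.1, 13.8]
opening: 11.0
gripper_force: 61.1
```

Call:
{"op": "carry_out", "data": {"commands": [[0, 0, 0, -1, 0, 0, 0], [0, 0, 0, -1, 0, 0, 7], [0, 0, 0, -1, 0, 0, 14], [0, 0, 0, -1, 0, 0, 21], [0, 0, 0, -1, 0, 0, 28], [0, 0, 0, -1, 0, 0, 35], [0, 0, 0, -1, 0, 0, 42], [0, 0, 0, -1, 0, 0, 49], [0, 0, 0, -1, 0, 0, 56], [0, 0, 0, -1, 0, 0, 56]]}}

```text
t: 12.9
position: [476.0, 49.6, 64.5]
ee_rot: [1.113, 2.937, 0.0]
wrist_force: [-0.2, 0.6, 1.9]
opening: 11.3
gripper_force: 58.9
```

```bash
python3 - <<'E'
from h import *
s=env.observe(); r=R.from_rotvec(s["ee_rot"]).as_matrix(); print(s["position"].round(1),"psi",np.degrees(np.arctan2(r[1,1],r[0,1])).round(2),s["wrist_torque"].round(2),s["wrist_force"].round(1))
E
```

```text
[476.   49.6  64.5] psi 48.5 [-0.03 -0.05 -0.  ] [-0.2  0.6  1.9]
```

Call:
{"op": "carry_out", "data": {"commands": [[0, 0, 0, 0, 0, 0, 7], [0, 0, 0, 0, 0, 0, 14], [0, 0, 0, 0, 0, 0, 21], [0, 0, 0, 0, 0, 0, 27], [0, 0, 0, 0, 0, 0, 31], [0, 0, 0, 0, 0, 0, 33], [0, 0, 0, 0, 0, 0, 35], [0, 0, 0, 0, 0, 0, 36], [0, 0, 0, 0, 0, 0, 36], [0, 0, 0, 0, 0, 0, 36]]}}

```text
t: 13.73
position: [476.0, 49.6, 64.4]
ee_rot: [1.955, 2.458, 0.001]
wrist_force: [1.5, 0.5, 1.6]
opening: 11.0
gripper_force: 59.0
```

```bash
python3 - <<'E'
from h import *
s=env.observe(); r=R.from_rotvec(s["ee_rot"]).as_matrix(); print(s["position"].round(1),"psi",np.degrees(np.arctan2(r[1,1],r[0,1])).round(2),s["wrist_torque"].round(2),s["wrist_force"].round(1))
E
```

```text
[476.   49.6  64.4] psi 13.0 [ 0.09 -0.26  0.01] [1.5 0.5 1.6]
```

Call:
{"op": "carry_out", "data": {"commands": [[0, 0, 0, 0, 0, 0, 1], [0, 0, 0, 0, 0, 0, 2], [0, 0, 0, 0, 0, 0, 3], [0, 0, 0, 0, 0, 0, 3.5], [0, 0, 0, 0, 0, 0, 4], [0, 0, 0, 0, 0, 0, 4.5], [0, 0, 0, 0, 0, 0, 5], [0, 0, 0, 0, 0, 0, 5], [0, 0, 0, 0, 0, 0, 5], [0, 0, 0, 0, 0, 0, 5]]}}

```text
t: 14.57
position: [475.9, 49.6, 64.4]
ee_rot: [2.064, 2.368, 0.0]
wrist_force: [0.1, 0.4, 5.3]
opening: 11.5
gripper_force: 59.5
```

```bash
python3 - <<'E'
from h import *
s=env.observe(); r=R.from_rotvec(s["ee_rot"]).as_matrix(); print(s["position"].round(1),"psi",np.degrees(np.arctan2(r[1,1],r[0,1])).round(2),s["wrist_torque"].round(2),s["wrist_force"].round(1))
E
```

```text
[475.9  49.6  64.4] psi 7.85 [-0.01 -0.23 -0.08] [0.1 0.4 5.3]
```

Call:
{"op": "carry_out", "data": {"commands": [[0, 0, 0, 0, 0, 0, 1], [0, 0, 0, 0, 0, 0, 2], [0, 0, 0, 0, 0, 0, 3], [0, 0, 0, 0, 0, 0, 3], [0, 0, 0, 0, 0, 0, 3], [0, 0, 0, 0, 0, 0, 3], [0, 0, 0, 0, 0, 0, 3], [0, 0, 0, 0, 0, 0, 3], [0, 0, 0, 0, 0, 0, 3], [0, 0, 0, 0, 0, 0, 3]]}}

```text
t: 15.4
position: [476.2, 49.5, 64.4]
ee_rot: [2.125, 2.313, 0.001]
wrist_force: [5.3, -1.5, 3.6]
opening: 11.3
gripper_force: 59.2
```

```bash
python3 - <<'E'
from h import *
s=env.observe(); r=R.from_rotvec(s["ee_rot"]).as_matrix(); print(s["position"].round(1),s["opening"],"psi",np.degrees(np.arctan2(r[1,1],r[0,1])).round(2),s["wrist_torque"].round(2),s["wrist_force"].round(1))
im,d,K,M=snap("wrist"); cv2.imwrite("pics/w4.png",cv2.resize(im[120:330,120:400],None,fx=2.4,fy=2.4,interpolation=2))
E
```

```text
[476.2  49.5  64.4] 11.326704546099496 psi 4.86 [-0.34 -1.12  0.03] [ 5.3 -1.5  3.6]
```

View pics/w4.png

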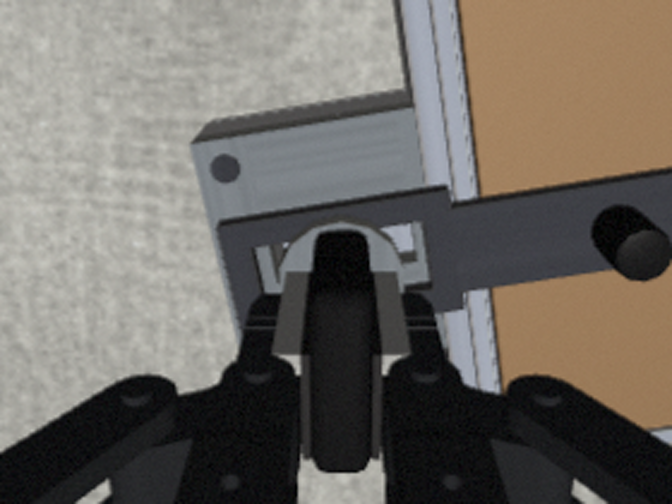

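The hand and key have turned about 100° together. The handle stands across the bar with the collar on it, and contact force is just starting to build. I'll probe a little further for a firm stop.

Call:
{"op": "carry_out", "data": {"commands": [[0, 0, 0, 0, 0, 0, 1], [0, 0, 0, 0, 0, 0, 2], [0, 0, 0, 0, 0, 0, 3], [0, 0, 0, 0, 0, 0, 3], [0, 0, 0, 0, 0, 0, 3], [0, 0, 0, 0, 0, 0, 3], [0, 0, 0, 0, 0, 0, 3], [0, 0, 0, 0, 0, 0, 3], [0, 0, 0, 0, 0, 0, 3], [0, 0, 0, 0, 0, 0, 3]]}}

```text
t: 16.28
position: [476.3, 49.5, 64.4]
ee_rot: [2.183, 2.257, 0.001]
wrist_force: [5.4, -2.1, 2.4]
opening: 10.9
gripper_force: 59.5
```

```bash
python3 - <<'E'
from h import *
s=env.observe(); r=R.from_rotvec(s["ee_rot"]).as_matrix(); print(s["position"].round(1),s["opening"],"psi",np.degrees(np.arctan2(r[1,1],r[0,1])).round(2),s["wrist_torque"].round(2),s["wrist_force"].round(1))
E
```

```text
[476.3  49.5  64.4] 10.870657062275248 psi 1.92 [-0.4  -1.39  0.61] [ 5.4 -2.1  2.4]
```

Call:
{"op": "carry_out", "data": {"commands": [[0.5, 0, 0, 0, 0, 0, 0], [0.5, 0, 0, 0, 0, 0, 0], [0.5, 0, 0, 0, 0, 0, 0], [0.5, 0, 0, 0, 0, 0, 0], [0.6, 0, 0, -15, 0, 0, 0], [0.6, 0, 0, -40, 0, 0, 0], [0.6, 0, 0, -75, 0, 0, 0], [0.8, 0, 0, -105, 0, 0, 0], [1, 0, 0, -120, 0, 0, 0], [1, 0, 0, -120, 0, 0, 0]]}}

```text
t: 17.12
position: [476.9, 49.7, 187.6]
ee_rot: [2.183, 2.254, 0.006]
wrist_force: [0.4, -0.5, -0.0]
opening: 84.4
gripper_force: 0.0
```

```bash
python3 - <<'E'
from h import *
im,d,K,M=snap("wrist"); X=xyz(d,K,M)
ok=(X[...,2]>85)&(X[...,2]<105)&(np.hypot(X[...,0]-477,X[...,1]-50)<40)
p=X[ok]; print(ok.sum(),p.mean(0).round(1),cv2.minAreaRect(p[:,:2].astype(np.float32)))
v,u=np.nonzero(ok); print(u.mean(),v.mean())
cv2.imwrite("pics/w5.png",cv2.resize(im[60:300,130:430],None,fx=2.4,fy=2.4,interpolation=2))
E
```

```text
626 [476.1  52.2  95.9] ((476.13739013671875, 50.62449264526367), (11.970234870910645, 39.15708923339844), 5.105515480041504)
260.49041533546324 193.5223642172524
```

View pics/w5.png

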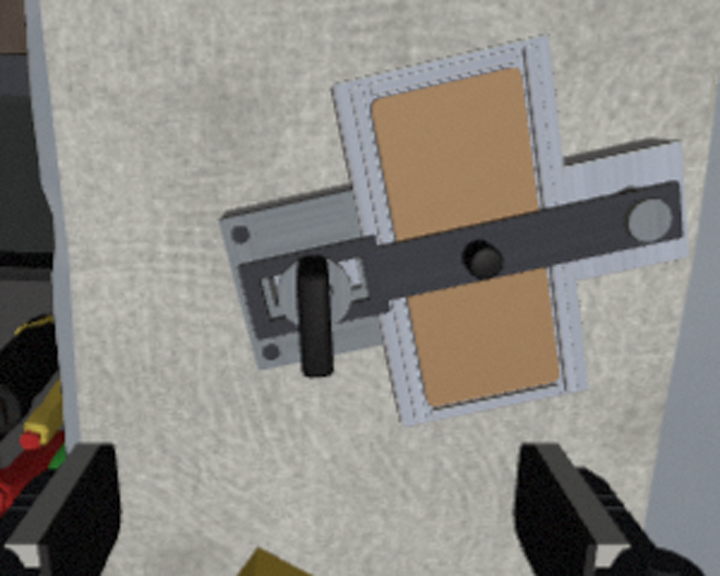

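The final view shows the bar lying along the base. The collar sits on it (handle top z 95.9, so the key origin is about 9 mm), and the handle stands across it at crop (315,315). I'll check the bar angle, then hand in.

```bash
python3 - <<'E'
from h import *
im,d,K,M=load("wrist"); f=lambda x,y,z: ray(130+x/2.4,60+y/2.4,z,K,M)
p=f(650,220,50); q=f(484,261,62); a=np.degrees(np.arctan2(*(p-q)[1::-1])); print(p.round(1),q.round(1),a.round(1),np.linalg.norm((p-q)[:2]).round(1))
b=[f(335,88,36),f(405,420,36)]; e=b[0]-b[1]; print("base yaw",np.degrees(np.arctan2(e[1],e[0])).round(1)-90)
s=env.observe(); print(s["wrist_force"].round(1),s["opening"].round(0))
if abs(a-14.8)<2.5: print(close_job())
E
```

```text
[612.5  85.   50. ] [543.4  68.4  62. ] 13.5 71.0
base yaw 14.799999999999997Traceback (most recent call last):
  File "<stdin>", line 5, in <module>
AttributeError: 'float' object has no attribute 'round'
```

```bash
python3 -c "
from cell import close_job
print(close_job())"
```

```text
the job is handed in; nothing more can be done
None
```

The job is handed in: the bar is shut at its stop, and the key is seated with its collar on the bar, turned clockwise until torque built up at its stop (about 100° by my measurement, not exactly 90°) and released with the handle across the bar; the bystanders were not touched, and the result has not been reported back.

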